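# Turn the hotplate down and lift the flask off it

### The arm

A 6-joint arm with a two-finger parallel gripper is mounted at the origin on a cart in front of the work surface, level with it; the furniture and walls round the work are solid. World frame = base frame: x ahead of the robot, y to its left, z up, the work surface at z = 0. Lengths are in mm, angles in degrees, forces in N, time in s.
With the tool pointing down it reaches from about 350 to 850 mm from the base axis. Payload 8.1 kg.
Tool frame: the origin (TCP) lies midway between the tips of the shut fingers; the grasp point (between the pads) lies 19 mm behind it (r.grip_point_offset is the distance from the TCP to the grasp point, in mm); z points along the fingers, y is the line along which they close (so a half turn about z gives the same grasp; the last joint's range is limited). The gripper opens to 85 mm and grips with 20 to 120 N. Pads are 22 mm wide; open, the fingers measure 114 mm over their backs; the gripper's body (76 mm by 85 mm) begins 54 mm behind the grasp point. The pads swing forward as they close: fully open they stand 13 mm farther back than shut.
Start: joints at [60.711, 7.471, 85.268, -0, 87.261, -4.893], TCP at [247.809, 546.439, 231.292] pointing down, gripper open.
Joint ranges: [-169.43, 169.43], [-51.17, 129.36], [1.28, 143.12], [-76.62, 256.62], [0, 156.53], [-152.29, 152.29]. Speed limits (degrees/s): [136.94, 136.94, 159.86, 180, 180, 180].

### API

Orientations are given as [roll, pitch, yaw] about the fixed x, y, z axes, in that order (R = Rz(yaw) Ry(pitch) Rx(roll)).
In Python, from bench import r gives the robot as it stands.
- The arm moves only by the shell command python3 -m inch 'ROWS' [FORCE]. ROWS is JSON, one flat list of numbers, 7 for each row, row after row: the shift along the world's x, y, z in m, then the turn, a rotation vector about the world's x, y, z in degrees, then the closure in counts, from 0 (fully open) to 255 (shut). A call has 1 to 10 rows; each row shifts and turns the commanded pose from where the row before left it; what a row does not reach is not made up. A row lasts 1/10 s, in which the tool goes at most 50 mm and 8.59 degrees, less where a joint would pass 70% of its speed; a pose out of reach is approached as far as the arm can. A call with a gripper value outside its range is refused whole. The fingers move at their own pace and stop on an object; FORCE is the grip in N (left out, the last holds). Time passes only in rows, so rows that do not move let the fingers close. It gives the time, the measured TCP pose, the force and the opening at its end, in the units of the state.
- r.sense(): the state, without advancing time (a new reading comes with each control period).
- r.snapshot(name): name is "side" or "top" or "wrist"; returns (picture, depth): 480x640x3 uint8, red, green, blue; 480x640 float32, mm along the optical axis (not along the pixel's ray), 0 where there is no reading.
- r.get_calibration(name): a dict with "fovy" (degrees; the focal length in pixels is half the picture's height over the tangent of half this angle, whatever the lens; pixels are square), "cx", "cy" (the principal point, pixels), "position" and "rotation" of the camera in the world; the wrist camera has in their place "tool_from_camera" (4x4, takes a point from camera to tool coordinates, whose origin is the TCP and whose axes are the flange's). Camera axes: x right, y up, looking along -z (the intrinsics and any distortion apply to the point x, -y, -z); pixel columns grow to the right and rows downward; lengths in mm; the calibration is good to about 2 mm. A picture is of the moment at which its call begins: read the wrist's pose just before it. get_calibration takes no time and is no camera call.
- r.hand_in(): hands the job in, once; it reports no verdict.
The state is a dict: "time": time; "joint_pos": joint angles; "qd": joint speeds; "joint_efforts": joint torques, N m; "tool_pos": TCP position; "tcp_rot": TCP orientation; "ft_force": force on the tool from outside, world axes, zero at the start; "wrist_torque": the same for the moment, N m; "finger_gap": finger opening in mm.
Only numpy, scipy, OpenCV 4.12 (cv2) and the standard library are available. Lean on these libraries where they do the work, as an engineer would, in place of code of your own. Each camera call takes 0.05 s, during which the arm holds its last target. There are 200 camera calls.

### The job

The flask is ready to come off the hotplate. First turn the heat dial down until its white pointer line meets the red mark and let go of the dial; then take the conical flask by its neck, lift it at least 5 cm clear of the plate, and hold it there over the plate, level and still, for a couple of seconds. Finish while still holding it in the air: do not put it down; never tip it, and leave everything else on the bench where it stands.

Things in the scene. Friction and masses are not known exactly. Their poses are not given: they have to be found in the camera images.
- hotplate: white lab hotplate, 270 x 150 mm, fixed to the bench. Origin at the centre of its underside, z up, +x from the control deck towards the round plate. Deck top at z 58 mm, x -135 to -10; dial axis at x -80, y 0. White plate of radius 67.5 mm centred at x 60, y 0, top at z 85. Black scale strokes surround the dial; the one thick red stroke, on the side towards the plate (+x of the dial), is the mark.
- dial (a joint): angle of the black heat dial about its upright axis, rad: 0 when the white pointer line points exactly at the red mark, growing clockwise seen from above (hotter). It starts between 0.6 and 1.4, so it must be turned anticlockwise. It turns easily (0.03 N m friction), stays where it is left, and goes past the mark to a stop at -0.8.
- dial_grip (a point): point on the dial's axis inside its bar grip, 81 mm above the bench; its x axis points along the bar to the end with the white pointer line, z up. The bar is 42 mm long, 12 mm thick, from 63 to 92 mm above the bench, on a round skirt of radius 23 mm (top at 63 mm). Pinch it across its thickness from above.
- plate_top (a point): centre of the hotplate's round plate, on its top face, 85 mm above the bench. Beware: a white water bath (fixed) stands to the left of the hotplate, over about x 0.46 to 0.77, y 0.10 to 0.42 m, up to 0.23 m high with tubes in it to 0.24 m: cross it high.
- flask: conical glass flask with orange content, 100 to 200 g, standing on the plate near its centre. Origin at the centre of its underside, z up along its axis. 102 mm tall; foot 62 mm in diameter, a cone up to 70 mm, then a straight neck 27 mm in diameter from 70 to 102 mm above the foot. Round, so its yaw does not matter; grip the neck about 88 mm above the foot.
- beaker: clear glass beaker, 56 mm wide, 70 mm tall, bystander on the bench; origin under its centre
- red_cup: white specimen cup with red lid, 62 mm in diameter, 68 mm tall, bystander; origin under its centre
- dropper: brown dropper bottle with black top, 34 mm in diameter, 102 mm tall, bystander; origin under its centre
- petri: flat round petri dish, 92 mm in diameter, 15 mm tall, bystander; origin under its centre
- pen: white marker pen with red cap, 135 mm long, 17 mm thick, lying on the bench, bystander; origin under its middle
Not all that is in view belongs to the job. What is shaped like the flask but purple is not meant.

How it is judged (in metres and radians):
On the way, in this order (a step that is already met when the one before it is completed fails the run):
1. the dial is left at the red mark while the flask still stands on the plate (value of joint dial between -0.15 and 0.15 rad and contact force between the fingers and dial below 0.1 N and z of flask in the frame of plate_top below 0.01 m), for 0.2 s.
2. the flask is held level and still over the plate, at least 5 cm clear of it, for a second and a half (z of flask in the frame of plate_top above 0.05 m and horizontal distance between flask and plate_top below 0.06 m and angle between flask's own z axis and vertical below 0.12 rad and linear speed of flask below 0.03 m/s and angular speed of flask below 0.2 rad/s and contact force between the fingers and flask above 1 N), for 1.5 s.
At the end, for the whole second after the job is handed in: The fingers hold the flask with its foot more than 5 cm above the plate's top and less than 6 cm sideways from the plate's centre, within 0.12 rad (7 degrees) of upright, still (under 3 cm/s and 0.2 rad/s), touching nothing of the hotplate; the dial is within 0.15 rad (9 degrees) of the red mark (all of step 2 and contact force between flask and hotplate below 0.1 N and value of joint dial between -0.15 and 0.15 rad); the arm keeps its last pose, push and grip.
It fails at once if the flask is tipped by more than 0.35 rad (20 degrees) (angle between flask's own z axis and vertical above 0.35 rad).
It fails at once if a bystander is shifted by more than 2 cm (distance of any of beaker, red_cup, dropper, petri, pen from where it was at the start of the episode above 0.02 m).
It also fails if it takes over 56 s, if anything falls off the work surface, if the arm or the gripper's body presses on something with over 40 N, if the wrist force passes 120 N, or if a joint passes its speed limit or range.

## Working session

There is one attempt and no reset: what is moved stays moved. The work goes in short steps, Python scripts to look and compute and a shell command to move; the robot and the scene stay as the last step left them, time stands still between calls to the robot, and variables do not carry over. Pictures are saved under pics/ and viewed, on a budget of 10 in all, crops included, one or two more only if the job needs it, and the job is handed in when it is done.

```bash
mkdir -p pics
cat > h.py <<'E'
import numpy as np,cv2,json
from bench import r
from scipy.spatial.transform import Rotation as R
def cam(n):
    c=r.get_calibration(n); f=240/np.tan(np.radians(c["fovy"])/2)
    if "position" in c:
        p=np.array(c["position"]);M=np.array(c["rotation"])
    else:
        s=r.sense();T=np.array(c["tool_from_camera"]);Q=R.from_euler('xyz',s["tcp_rot"],degrees=True).as_matrix()
        p=np.array(s["tool_pos"])+Q@T[:3,3];M=Q@T[:3,:3]
    return f,c["cx"],c["cy"],p,M,c
def ray(C,u,v):
    f,cx,cy,p,M,_=C; return p,M@np.array([(u-cx)/f,-(v-cy)/f,-1])
def atz(C,u,v,z):
    p,d=ray(C,u,v); return p+d*(z-p[2])/d[2]
def dep(C,u,v,D):
    p,d=ray(C,u,v); return p+d*D[int(v),int(u)]
E
python3 - <<'E'
from h import *
s=r.sense();print(s)
for n in ["top","side"]:
    C=cam(n);print(n,C)
    im,D=r.snapshot(n);cv2.imwrite(f"pics/{n}0.png",im[:,:,::-1]);np.save(f"{n}0.npy",D)
a=cv2.imread("pics/top0.png");b=cv2.imread("pics/side0.png")
E
```

```text
{'time': 0.0, 'joint_pos': array([ 6.07090160e+01,  7.51230836e+00,  8.53310940e+01,  1.88005668e-03,
        8.72625803e+01, -4.89450968e+00]), 'qd': array([ 0.01973401, -0.04865047,  0.02384792, -0.01740881,  0.11684534,
        0.04546781]), 'joint_efforts': array([ 8.92659482e-04, -5.69410551e+01, -5.00543690e+01, -1.96000656e-04,
        1.53724087e-02,  1.02656716e-05]), 'tool_pos': array([247.53443877, 545.93930493, 230.256241  ]), 'tcp_rot': array([-1.79894564e+02, -1.09134840e-02,  1.55603424e+02]), 'ft_force': array([-0.21873868,  0.27321965, -0.16345177]), 'wrist_torque': array([-0.06488617,  0.01158427, -0.04899632]), 'finger_gap': 85.33608331463469}
top (np.float64(443.02956735447253), 327.3430390466655, 236.08101890712683, array([ 331.34199093,  -49.28515028, 1475.96838687]), array([ 11.22731568,  -0.17819316, -88.65927726]), {'fovy': 56.89098680942837, 'cx': 327.3430390466655, 'cy': 236.08101890712683, 'position': array([ 331.34199093,  -49.28515028, 1475.96838687]), 'rotation': array([ 11.22731568,  -0.17819316, -88.65927726])})
side (np.float64(448.03709087905884), 325.49477294745657, 243.77693581742915, array([413.39471123, 879.49714181, 756.92897966]), array([  54.4188533 ,   -0.62053107, -167.43419437]), {'fovy': 56.353231358188864, 'cx': 325.49477294745657, 'cy': 243.77693581742915, 'position': array([413.39471123, 879.49714181, 756.92897966]), 'rotation': array([  54.4188533 ,   -0.62053107, -167.43419437])})
```

View pics/top0.png

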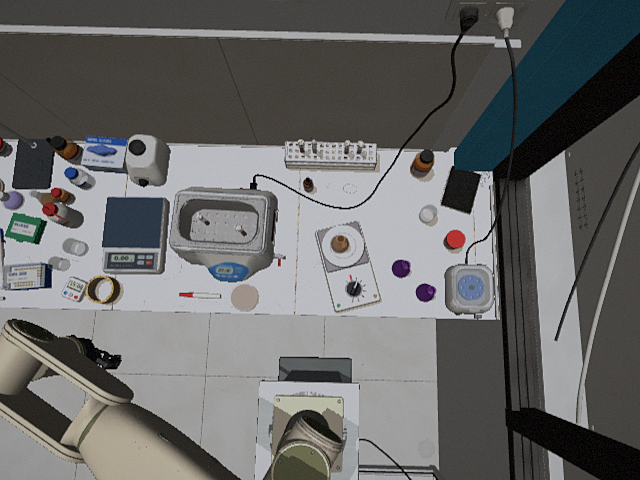

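View pics/side0.png

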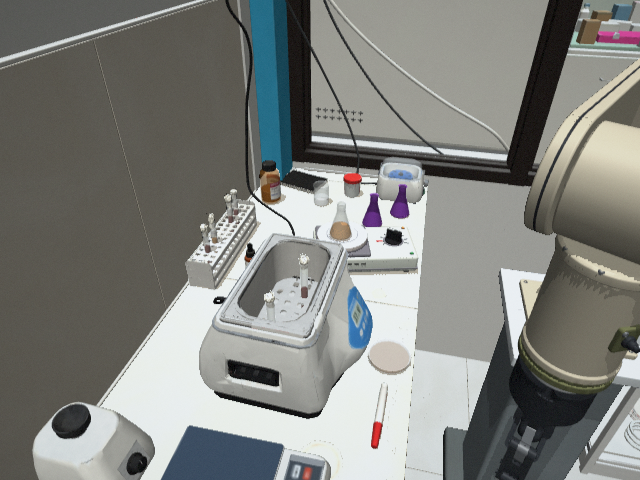

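The top view shows the orange flask on the plate at about (340,243). The dial is at about (354,289), with a red mark just above it. There are two purple decoys at (401,268) and (426,292). Only the orange one stands on the plate, so it is the one meant. In the side view the flask is at (341,220) and the dial at (394,237). I'll confirm this in one enlarged crop.

```bash
sed -i 's/M=np.array(c\["rotation"\])/M=R.from_euler("xyz",c["rotation"],degrees=True).as_matrix()/' h.py
python3 - <<'E'
from h import *
a=cv2.imread("pics/top0.png")[215:315,305:395];b=cv2.imread("pics/side0.png")[190:280,305:425]
a=cv2.resize(a,None,fx=4.5,fy=4.5,interpolation=cv2.INTER_CUBIC);b=cv2.resize(b,None,fx=3.2,fy=3.2,interpolation=cv2.INTER_CUBIC)
o=np.zeros((450,800,3),np.uint8);o[:a.shape[0],:a.shape[1]]=a;o[:b.shape[0],410:410+b.shape[1]]=b[:,:390]
cv2.imwrite("pics/crop1.png",o)
T=cam("top")
D=np.load("top0.npy")
for n,(u,v,z) in dict(dial=(354,289,92),flask=(340,243,150),c1=(317,230,58),c2=(358,222,58),c3=(382,301,58),c4=(337,311,58)).items(): print(n,atz(T,u,v,z).round(1),dep(T,u,v,D).round(1))
E
```

```text
dial [ 440.2 -134.    92. ] [ 439.5 -133.4  101.4]
flask [574.  -86.2 150. ] [567.8 -85.3 183.8]
c1 [632.3 -12.8  58. ] [643.7 -11.4   4.1]
c2 [ 662.4 -146.7   58. ] [ 663.  -146.9   55.2]
c3 [ 407.1 -225.3   58. ] [ 410.2 -232.4    1.2]
c4 [372.5 -83.2  58. ] [372.7 -83.4  49.4]
```

View pics/crop1.png

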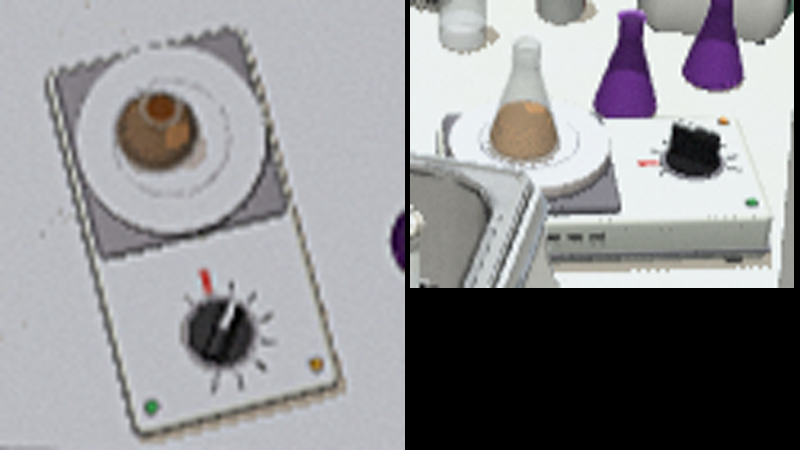

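The crop confirms it: the orange-filled flask stands on the white plate, rim centre at about (341,239) in the top picture. The dial pointer is roughly 40° clockwise of the red mark. Now I'll cross high, staying in front of the bath.

```bash
python3 -m inch '[0,0,0.05,0,0,0,0, 0,0,0.05,0,0,0,0, 0.011,-0.0485,0,0,0,0,0, 0.011,-0.0485,0,0,0,0,0, 0.011,-0.0485,0,0,0,0,0, 0.011,-0.0485,0,0,0,0,0, 0.011,-0.0485,0,0,0,0,0, 0.011,-0.0485,0,0,0,0,0, 0.011,-0.0485,0,0,0,0,0]' && python3 -m inch '[0.014,-0.042,0,0,0,0,0, 0.014,-0.042,0,0,0,0,0, 0.014,-0.042,0,0,0,0,0, 0.014,-0.042,0,0,0,0,0, 0.014,-0.042,0,0,0,0,0, 0.014,-0.042,0,0,0,0,0, 0.014,-0.042,0,0,0,0,0, 0.014,-0.042,0,0,0,0,0, 0,0,0,0,0,0,0, 0,0,0,0,0,0,0]'
python3 - <<'E'
from h import *
T=cam("top");S=cam("side")
def tri(a,b):
    A=[];y=[]
    for C,(u,v) in ((T,a),(S,b)):
        p,d=ray(C,u,v);d/=np.linalg.norm(d);P=np.eye(3)-np.outer(d,d);A.append(P);y.append(P@p)
    return np.linalg.lstsq(np.vstack(A),np.hstack(y),rcond=None)[0].round(1)
print("rim",tri((340.8,238.6),(341.6,202.8)))
print("plate",atz(T,343.2,246.6,85),"dialskirt",atz(T,353.7,289,63),"foot",atz(T,339.9,244.3,90))
print(cam("wrist")[3:],r.sense()["joint_pos"])
im,D=r.snapshot("wrist");cv2.imwrite("pics/w1.png",im[:,:,::-1]);np.save("w1.npy",D)
E
```

```text
time: 1.0
tool_pos: [324.5, 205.1, 330.9]
tcp_rot: [-180.0, 0.0, 155.6]
ft_force: [1.0, -0.5, -0.0]
finger_gap: 85.7
time: 2.0
tool_pos: [436.5, -129.7, 330.5]
tcp_rot: [180.0, -0.1, 155.5]
ft_force: [0.4, 0.1, -0.4]
finger_gap: 85.1
rim [581.1 -87.5 183.3]
plate [574.52955584 -98.45969168  85.        ] dialskirt [ 442.50681182 -134.83446983   63.        ] foot [580.82062172 -87.67535351  90.        ]
(array([369.36798511, -98.27601264, 473.59424892]), array([[ 4.15085418e-01, -8.70358413e-01, -2.64915700e-01],
       [ 9.09781998e-01,  3.97386594e-01,  1.19919188e-01],
       [ 9.01273515e-04, -2.90792241e-01,  9.56785796e-01]]), {'fovy': 62.61792265963354, 'cx': 320.71450506728587, 'cy': 240.17445166648244, 'tool_from_camera': array([[ 1.20578593e-04,  9.56177442e-01,  2.92787781e-01,
         7.43898704e+01],
       [ 9.99999753e-01,  8.75420745e-05, -6.97721465e-04,
         7.61865714e-01],
       [-6.92776775e-04,  2.92787793e-01, -9.56177195e-01,
        -1.42973998e+02],
       [ 0.00000000e+00,  0.00000000e+00,  0.00000000e+00,
         1.00000000e+00]])}) [-2.30187496e+01 -1.62298043e+01  9.75342219e+01  1.52635331e-02
  9.88147627e+01 -8.84849065e+01]
```

View pics/w1.png

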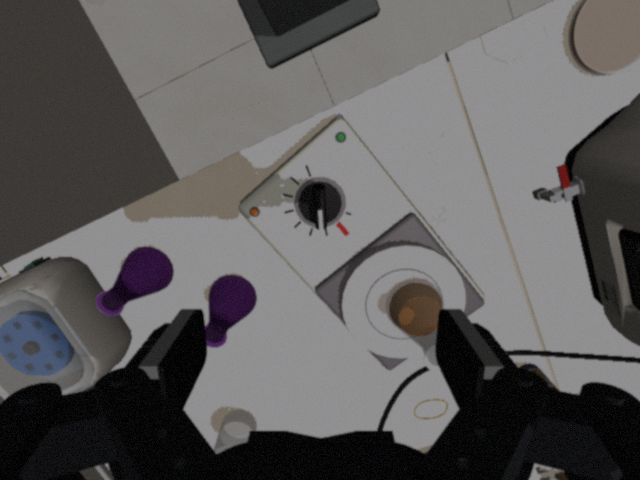

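The wrist view shows the dial at about (320,203), the white pointer towards (322,225), the red mark at (342,229), the plate at (404,304) and the flask at (416,308). I'll enlarge the dial.

Run:
```python
import cv2
a=cv2.imread("pics/w1.png")[165:255,265:385]
cv2.imwrite("pics/w1c.png",cv2.resize(a,None,fx=6,fy=6,interpolation=cv2.INTER_CUBIC))
```

```text
(no output)
```

View pics/w1c.png

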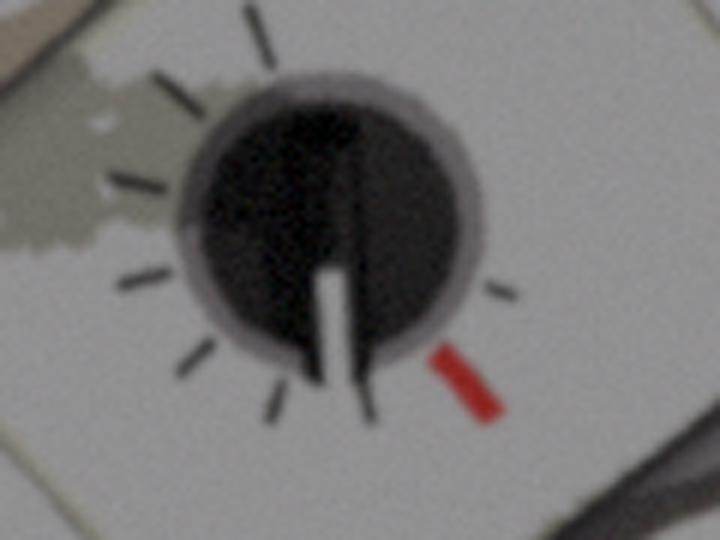

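The crop shows the pointer line running from (319.7,209.7) to (321.7,228.8), and the red mark from (338.3,223.3) to (347.2,234.2). The skirt centre is at (320,202.5).

Run:
```python
from h import *
C=cam("wrist");a=lambda u,v,z:atz(C,u,v,z)[:2]
ang=lambda d:np.degrees(np.arctan2(d[1],d[0])).round(1)
c=a(320,202.5,62);p1,p2=a(319.7,209.7,92),a(321.7,228.8,92);m1,m2=a(338.3,223.3,58),a(347.2,234.2,58)
pl=a(404,304,85)
print("skirt",c,"ptr",p1,p2,ang(p2-p1),ang(p2-c),"mark",m1,m2,ang(m2-m1),ang((m1+m2)/2-c),"plate",pl,ang(pl-c),np.hypot(*(pl-c)))
D=np.load("w1.npy");print(dep(C,320,195,D),dep(C,320,240,D),dep(C,370,290,D))
print(r.sense()["tool_pos"],r.sense()["tcp_rot"],r.sense()["time"])
```

```text
skirt [ 445.35482255 -132.4538011 ] ptr [ 446.26980063 -133.17265625] [ 464.90605976 -139.4540342 ] -18.6 -19.7 mark [ 475.25029892 -124.19229172] [ 490.58959619 -120.26378527] 14.4 15.2 plate [580.51575061 -93.90611965] 15.9 140.55034763488302
[ 432.7649971  -126.7003064    93.60332242] [ 484.04573569 -150.06236709   58.88769939] [ 549.16617731 -121.07044347   86.75616901]
[ 436.5020593  -128.85660704  330.80783929] [ 1.79980947e+02 -7.91211178e-02  1.55555716e+02] 2.05
```

Dial axis is at about (444.5,−133), the pointer is at −19.5° and the mark at +15.5°, so the dial must turn 35° anticlockwise. Descending astride the bar.

```bash
python3 -m inch '[0.004,-0.002,-0.04,0,0,2.5,0, 0.004,-0.002,-0.04,0,0,2.5,0, 0,0,-0.045,0,0,0,0, 0,0,-0.045,0,0,0,0, 0,0,-0.04,0,0,0,0, 0,0,-0.03,0,0,0,0, 0,0,-0.023,0,0,0,0, 0,0,0,0,0,0,0, 0,0,0,0,0,0,0]'
python3 -m inch '[0,0,0,0,0,0,150, 0,0,0,0,0,0,200, 0,0,0,0,0,0,255, 0,0,0,0,0,0,255, 0,0,0,0,0,0,255, 0,0,0,0,0,0,255, 0,0,0,0,0,0,255, 0,0,0,0,0,0,255]' 20
```

```text
time: 2.95
tool_pos: [444.9, -132.1, 68.9]
tcp_rot: [180.0, -0.0, 160.7]
ft_force: [1.5, 0.4, 1.4]
finger_gap: 85.1
time: 3.75
tool_pos: [444.7, -134.4, 68.8]
tcp_rot: [-179.9, 0.0, 160.6]
ft_force: [-2.0, -7.0, 4.5]
finger_gap: 11.6
```

Gripped (11.6 mm). A small sideways load shows about 2 mm of offset, so I shift to relieve it, then turn +35°.

```bash
python3 -m inch '[-0.0005,-0.002,0,0,0,0,255, 0,0,0,0,0,7,255, 0,0,0,0,0,7,255, 0,0,0,0,0,7,255, 0,0,0,0,0,7,255, 0,0,0,0,0,7,255, 0,0,0,0,0,0,255, 0,0,0,0,0,0,255]'
```

```text
time: 4.55
tool_pos: [444.6, -134.7, 68.8]
tcp_rot: [180.0, 0.0, -164.4]
ft_force: [-1.8, 3.3, 6.5]
finger_gap: 11.5
```

```bash
python3 -m inch '[0,0,0,0,0,0,0, 0,0,0,0,0,0,0, 0,0,0,0,0,0,0, 0,0,0,0,0,0,0, 0,0,0,0,0,0,0, 0,0,0.045,0,0,0,0, 0,0,0.045,0,0,0,0, 0,0,0.045,0,0,0,0, 0,0,0.045,0,0,0,0, 0,0,0,0,0,0,0]'
python3 -m inch '[0,0,0.045,0,0,0,0, 0,0,0.045,0,0,0,0, 0,0,0,0,0,0,0, 0,0,0,0,0,0,0]'
python3 - <<'E'
from h import *
im,D=r.snapshot("wrist");np.save("w2.npy",D);b=im[:,:,::-1].copy()
cv2.imwrite("pics/w2.png",b)
C=cam("wrist");
f,cx,cy,p,M,_=C
for n,P in dict(dial=(444.5,-134.5,92),rim=(581,-87.5,185)).items():
    q=M.T@(np.array(P)-p);u,v=cx-f*q[0]/q[2],cy+f*q[1]/q[2];print(n,u,v)
    if n=="dial":x,y=int(u),int(v)
c=b[max(0,y-50):y+50,x-60:x+60];print(x-60,y-50)
o=cv2.resize(b,(400,300));c=cv2.resize(c,None,fx=4,fy=4,interpolation=cv2.INTER_CUBIC)[:,80:]
k=np.zeros((400,800,3),np.uint8);k[:300,:400]=o;k[:c.shape[0],400:400+c.shape[1]]=c;cv2.imwrite("pics/w2v.png",k)
E
```

```text
time: 5.55
tool_pos: [447.5, -136.4, 256.1]
tcp_rot: [-179.6, 0.5, -164.4]
ft_force: [0.9, -1.2, 0.2]
finger_gap: 85.3
time: 5.95
tool_pos: [444.9, -135.3, 339.2]
tcp_rot: [-179.9, 0.1, -164.4]
ft_force: [-0.3, 0.7, -0.6]
finger_gap: 85.7
dial 320.57786548137113 197.20060617647798
rim 330.33829577038307 379.2947249403033
260 147
```

View pics/w2v.png

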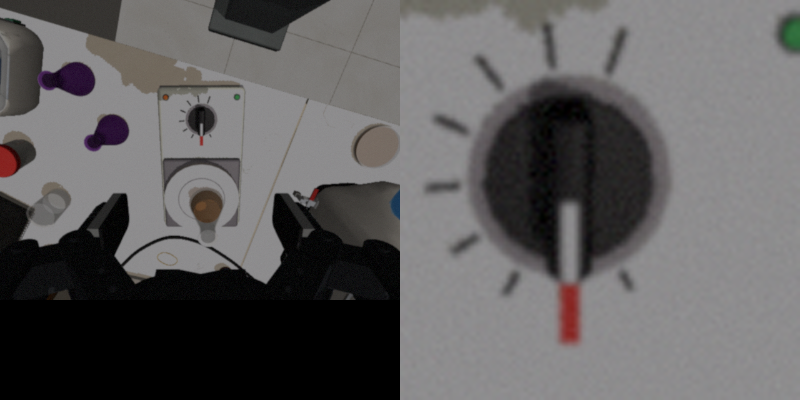

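The pointer now meets the red mark squarely. I'll enlarge the flask neck from this picture to check its position.

Run:
```python
import cv2
a=cv2.imread("pics/w2.png")[290:410,255:415]
cv2.imwrite("pics/w2f.png",cv2.convertScaleAbs(cv2.resize(a,None,fx=5,fy=5,interpolation=cv2.INTER_CUBIC),alpha=1.5))
```

```text
(no output)
```

View pics/w2f.png

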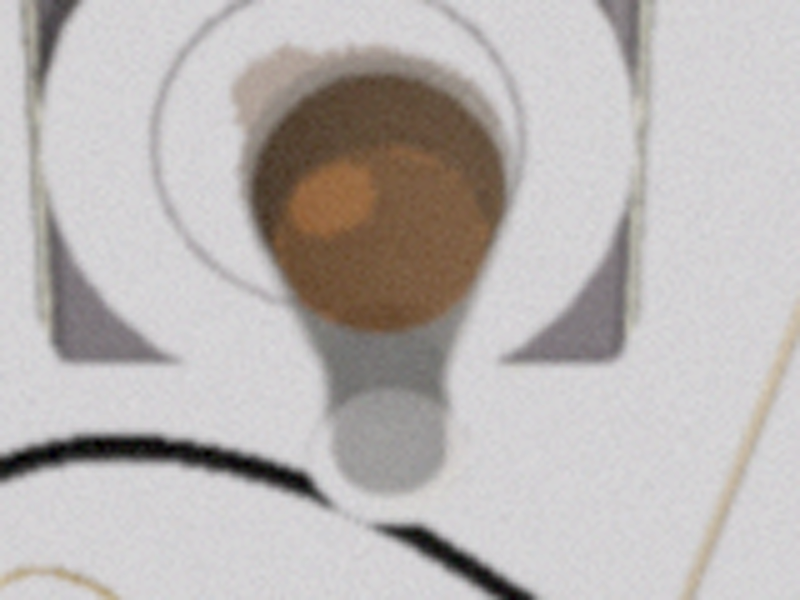

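The rim is a disc centred at (333,378) and the foot at about (330.6,327). Both are clear of other objects.

Run:
```python
from h import *
C=cam("wrist");print("rim",atz(C,333,378,187),"foot",atz(C,330.6,327,87),"plate",atz(C,323,319,85))
print(C[3],r.sense()["tool_pos"])
# two-view: same rim seen from top
T=cam("top");A=[];y=[]
for c,u,v in ((T,340.8,238.6),(C,333,378)):
    p,d=ray(c,u,v);d/=np.linalg.norm(d);P=np.eye(3)-np.outer(d,d);A.append(P);y.append(P@p)
print("tri",np.linalg.lstsq(np.vstack(A),np.hstack(y),rcond=None)[0])
```

```text
rim [577.69785417 -86.08455852 187.        ] foot [583.94769901 -83.91349848  87.        ] plate [577.66983113 -94.49788469  85.        ]
[ 373.00575008 -154.56290706  480.59207735] [ 444.30960309 -135.06907491  337.599993  ]
tri [580.61972828 -86.36707383 183.75152493]
```

```bash
python3 -m inch '[0.034,0.012,0,0,0,0,0, 0.034,0.012,0,0,0,0,0, 0.034,0.012,0,0,0,0,0, 0.034,0.012,0,0,0,0,0, 0,0,-0.04,0,0,0,0, 0,0,-0.04,0,0,0,0, 0,0,-0.03,0,0,0,0, 0,0,0,0,0,0,0, 0,0,0,0,0,0,0]'
python3 -m inch '[0,0,-0.03,0,0,0,0, 0,0,-0.025,0,0,0,0, 0,0,-0.02,0,0,0,0, 0,0,0,0,0,0,0, 0,0,0,0,0,0,0]'
python3 - <<'E'
from h import *
im,D=r.snapshot("wrist");cv2.imwrite("pics/w3.png",im[:,:,::-1])
C=cam("wrist");f,cx,cy,p,M,_=C
s=r.sense()
P=np.array(s["tool_pos"]);P[2]=187;q=M.T@(P-p);print("tool axis at rim height px",cx-f*q[0]/q[2],cy+f*q[1]/q[2],"px/mm",-f/q[2],s["joint_pos"])
E
```

```text
time: 6.9
tool_pos: [579.3, -86.8, 227.0]
tcp_rot: [179.9, -0.2, -164.4]
ft_force: [0.1, -0.3, -0.1]
finger_gap: 85.4
time: 7.4
tool_pos: [581.3, -87.4, 155.5]
tcp_rot: [-179.9, 0.1, -164.4]
ft_force: [-0.3, -0.7, 1.5]
finger_gap: 85.1
tool axis at rim height px 319.0781474119284 356.3673830256028 px/mm 3.0623746309135083 [-1.35448212e+01  8.12583496e+00  9.25015957e+01 -4.19441599e-04
  7.91668798e+01 -1.19141850e+02]
```

View pics/w3.png

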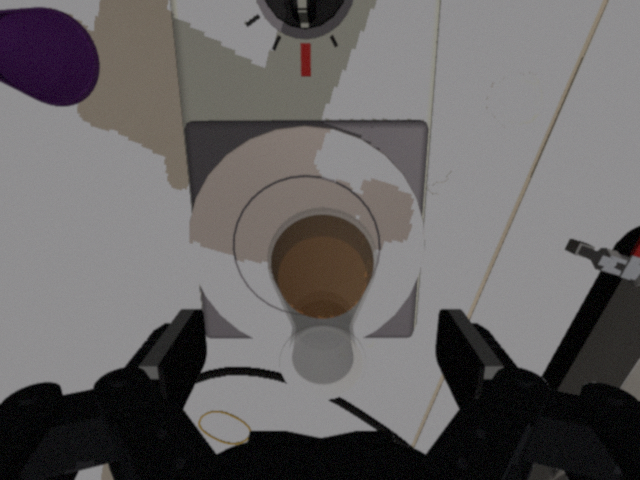

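The rim is centred at (323,355) and the tool axis projects to (319,356), so the error is 1.3 mm towards +y. I correct for that, then close.

```bash
python3 -m inch '[-0.0003,0.0012,0,0,0,0,80, 0,0,0,0,0,0,110, 0,0,0,0,0,0,130, 0,0,0,0,0,0,150, 0,0,0,0,0,0,165, 0,0,0,0,0,0,180, 0,0,0,0,0,0,195, 0,0,0,0,0,0,220, 0,0,0,0,0,0,220, 0,0,0,0,0,0,220]' 30
```

```text
time: 8.45
tool_pos: [580.1, -86.0, 153.4]
tcp_rot: [-180.0, 0.0, -164.4]
ft_force: [0.2, -1.8, 1.8]
finger_gap: 25.1
```

```bash
python3 -m inch '[0,0,0.004,0,0,0,220, 0,0,0.006,0,0,0,220, 0,0,0.01,0,0,0,220, 0,0,0.01,0,0,0,220, 0,0,0.01,0,0,0,220, 0,0,0.01,0,0,0,220, 0,0,0.01,0,0,0,220, 0,0,0.01,0,0,0,220, 0,0,0.01,0,0,0,220, 0,0,0.005,0,0,0,220]'
python3 -m inch '[0,0,0,0,0,0,220, 0,0,0,0,0,0,220, 0,0,0,0,0,0,220, 0,0,0,0,0,0,220, 0,0,0,0,0,0,220, 0,0,0,0,0,0,220, 0,0,0,0,0,0,220, 0,0,0,0,0,0,220, 0,0,0,0,0,0,220, 0,0,0,0,0,0,220]'
python3 -m inch '[0,0,0,0,0,0,220, 0,0,0,0,0,0,220, 0,0,0,0,0,0,220, 0,0,0,0,0,0,220, 0,0,0,0,0,0,220, 0,0,0,0,0,0,220, 0,0,0,0,0,0,220, 0,0,0,0,0,0,220, 0,0,0,0,0,0,220, 0,0,0,0,0,0,220]'
python3 - <<'E'
from h import *
a=r.snapshot("side")[0][150:290,270:430,::-1];b=r.snapshot("wrist")[0][:,:,::-1]
k=np.zeros((420,800,3),np.uint8);k[:350,:400]=cv2.resize(a,(400,350),interpolation=cv2.INTER_CUBIC);k[:300,400:]=cv2.resize(b,(400,300));cv2.imwrite("pics/f.png",k)
E
```

```text
time: 9.45
tool_pos: [580.5, -86.0, 239.8]
tcp_rot: [-180.0, 0.1, -164.4]
ft_force: [0.6, 0.7, -2.6]
finger_gap: 25.3
time: 10.45
tool_pos: [580.0, -85.9, 238.3]
tcp_rot: [-180.0, 0.0, -164.4]
ft_force: [0.3, -1.0, -2.5]
finger_gap: 24.8
time: 11.45
tool_pos: [580.0, -85.9, 238.3]
tcp_rot: [-180.0, 0.0, -164.4]
ft_force: [0.3, -0.2, -0.9]
finger_gap: 25.0
```

View pics/f.png

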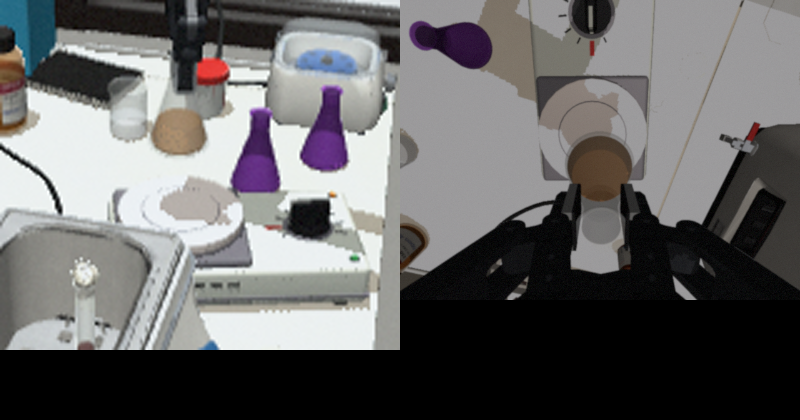

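The flask hangs level in the fingers well clear of the plate, and the dial pointer is still on the red mark. Two seconds of hold have passed.

```bash
python3 -c "
from bench import r
s=r.sense();print(s['time'],s['tool_pos'],s['finger_gap']);print(r.hand_in())"
```

```text
11.55 [580.00790751 -85.8751121  238.27906111] 25.206820170803237
the job is handed in; nothing more can be done
None
```

I turned the dial 35° anticlockwise onto the red mark and released it. I then gripped the orange flask by its neck, lifted it about 85 mm over the plate, held it still for 2 s, and handed in at 11.6 s with it still in the air.

- **Dial:** the last pictures show the white pointer in line with the red mark.
- **Flask:** it looked level by eye in the last pictures, and the TCP reading was the same at 10.45 s and 11.45 s. By my estimate it is about 10 mm sideways from the plate's centre.
- **Bystanders:** nothing looked moved in the last pictures, and I kept the arm away from them. I did not measure their positions.

Small disagreements:
- The dial grasp was about 2 mm off at first; I shifted before turning.
- The camera views differed by about 3 mm on the flask and dial positions.
- The finger gap read 25 mm on the 27 mm neck.
- The load force in the hold was noisy, 0.9 to 2.6 N.

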